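# Park and chock the gas canister

### The job

The steel gas canister is lying loose on the bench. Keeping it on the bench and with the chock still standing well clear, roll it gently with a flat hand up to the aluminium fence, so that it lies flat along the fence with its whole barrel backed by it. Then set the chock snugly against the canister's open side, sloping face towards the middle of the barrel, let go, and leave everything else on the bench where it stands.

Things in the scene. Friction and masses are not known exactly. Their poses are not given: they have to be found in the camera images.
- canister: Steel gas canister lying on the bench, 0.4-0.85 kg: barrel 90 mm in diameter, 116 mm long (blind end's dome +7 mm), brass neck with round black cap 32 mm across at the other end, reaching 88 mm from the origin. Origin on the axis at mid-barrel, 45 mm up. Its x axis is its long axis, to the neck; y, z turn as it rolls. Rolls easily, with slight rolling resistance.
- fence: Fixed upright aluminium bar, 240 mm long (x), 20 mm thick (y), 70 mm high. Origin at the centre of its underside, on the bench. The canister starts to its left or right and goes against the long face that looks towards it; touching, the canister's axis is 55 mm from the fence's middle plane.
- chock: Loose black rubber chock 80 x 80 mm, 38 mm high, 0.2-0.4 kg, with a grip rib on top. Origin at the centre of its underside, 35 mm from the toe. The sloping face looks along its -x: toe at x = -35 mm, rising at 60 degrees to 40 mm high. When the slope touches the canister, the canister's axis is 61 mm from the origin, along -x.
- chock_grip (a point): Middle of the chock's upright aluminium grip rib, 68 mm above its underside and 18 mm behind its origin (+x). Rib 16 mm thick (chock's y), 50 mm long (x), standing from 38 to 86 mm high. Axes as the chock's. Grip across the thickness.
- sample_jar: Clear jar with a red screw lid, 66 mm in diameter, 85 mm high, origin at the centre of its underside; to be left alone
- beaker: Open glass beaker, 68 mm in diameter, 85 mm high, origin at the centre of its underside; to be left alone
- spanner: Steel spanner 180 mm long and under 20 mm high lying flat, long axis x; to be left alone
- tip_box: Closed blue plastic box 85 x 120 x 55 mm, origin at the centre of its underside; to be left alone
- wash_bottle: White bottle, 64 mm in diameter, 160 mm high, origin at the centre of its underside; to be left alone
- pipe_coupling: Flanged steel coupling standing upright, 60 mm in diameter at its foot, 60 mm high, origin at the centre of its underside; to be left alone
Things that resemble listed ones, but are neither listed nor needed, are in the scene too. What is shaped like the chock but green or orange is not meant. There is more than one size of the fence; the job needs the larger.

How it is judged:
On the way:
1. the canister has been rolled up to the fence and lies along it, at rest, while the chock is still well clear (more than 120 mm from the canister, centre to centre) (y of canister in the frame of fence between -0.063 and 0.063 m and x of canister in the frame of fence between -0.065 and 0.065 m and height (world z) of canister below 0.05 m and angle between the x axis of canister and the x axis of fence, either way round below 0.1 rad and linear speed of canister below 0.03 m/s and horizontal distance between canister and chock above 0.12 m), for 0.2 s.
At the end, for the whole second after the job is handed in: Canister on the bench along the fence: gap under 8 mm, parallel within 0.1 rad, barrel within 65 mm of the fence's middle; chock flat on the bench, slope against the barrel: gap under 10 mm, square within 0.2 rad, within 30 mm of the barrel's middle; both released and at rest (y of canister in the frame of fence between -0.063 and 0.063 m and x of canister in the frame of fence between -0.065 and 0.065 m and height (world z) of canister below 0.05 m and angle between the x axis of canister and the x axis of fence, either way round below 0.1 rad and x of canister in the frame of chock between -0.071 and -0.05 m and y of canister in the frame of chock between -0.03 and 0.03 m and angle between the y axis of chock and the x axis of canister, either way round below 0.2 rad and angle between chock's own z axis and vertical below 0.06 rad and height (world z) of chock below 0.006 m and linear speed of each of canister, chock below 0.01 m/s); the robot touches nothing.
It fails at once if the canister is lifted off the bench (height (world z) of canister above 0.065 m).
It fails at once if the canister is flung: faster than 0.4 m/s (linear speed of canister above 0.4 m/s).
It fails at once if a bystander is moved by more than 30 mm (distance of any of sample_jar, beaker, spanner, tip_box, wash_bottle, pipe_coupling from where it was at the start of the episode above 0.03 m).
It also fails if it takes over 61 s, if anything falls off the work surface, if the arm or the gripper's body presses on something with over 40 N, if the wrist force passes 120 N, or if a joint passes its speed limit or range.

### The arm

A 7-joint arm with a two-finger parallel gripper is mounted at the origin on the work surface. World frame = base frame: x ahead of the robot, y to its left, z up, the work surface at z = 0. Lengths are in m, angles in rad, forces in N, time in s.
With the tool pointing down it reaches from about 0.4 to 0.875 m from the base axis. Payload 19.3 kg.
Tool frame: the origin (TCP) lies midway between the tips of the shut fingers; the grasp point (between the pads) lies 19 mm behind it (bot.tcp_to_grasp is the distance from the TCP to the grasp point, in m); z points along the fingers, y is the direction in which the jaws open and shut (so a half turn about z gives the same grasp; the last joint's range is limited). The gripper opens to 85 mm and grips with 20 to 120 N. Pads are 22 mm wide; open, the fingers measure 114 mm over their backs; the gripper's body (76 mm by 85 mm) begins 54 mm behind the grasp point. The pads swing forward as they close: fully open they stand 13 mm farther back than shut.
Start: joints at [1.213, 0.521, -0.036, 1.599, 0.021, 1.021, -0.113], TCP at [0.177, -0.599, 0.231] pointing down, gripper open.
Joint ranges: [-2.91, 2.91], [-0.3, 2.13], [-1.5, 1.42], [0.17, 2.43], [-1.26, 4.41], [0.16, 1.93], [-2.52, 2.52]. Speed limits (rad/s): [1.89, 1.89, 2.39, 2.39, 3.01, 3.01, 3.01].

### API

Orientations are given as [roll, pitch, yaw] about the fixed x, y, z axes, in that order (R = Rz(yaw) Ry(pitch) Rx(roll)).
In Python, from workcell import bot gives the robot as it stands. The module is installed in compiled form; this text tells all that it offers.
- The arm moves only by the tool drive_tool, never from a script. Its argument "series" is a list of rows, each a list of 5 numbers: the opening in per cent of the stroke, from 0 (shut) to 100 (fully open), then the shift along the world's x, y, z in m, then the turn about the world's z in rad. A call has 1 to 12 rows; each row shifts and turns the pose as measured when the row begins; what a row does not reach is not made up. A row lasts 1/10 s, in which the tool goes at most 50 mm and 8.59 degrees, less where a joint would pass 70% of its speed; a pose out of reach is approached as far as the arm can. A call with a gripper value outside its range is refused whole. The fingers move at their own pace and stop on an object; "newtons" is the grip in N (left out, the last holds). Time passes only in rows, so rows that do not move let the fingers close. It gives the time, the measured TCP pose, the force and the opening at its end, in the units of the state.
- bot.observe(): the state, without advancing time (a new reading comes with each control period).
- bot.grab_frame(name): name is "scene" or "top" or "wrist"; returns the picture (420x560x3 uint8, red, green, blue); there is no depth.
- bot.camera_info(name): a dict with "fx", "fy", "cx", "cy" (pixels), "k1" (the pictures are not rectified: a ray, as slopes to the right and down, at radius r is drawn at 1 + k1 r^2 times it, then the intrinsics apply), "cam_to_world" (4x4, takes a point from camera to world coordinates). Camera axes: x right, y down, z forward; pixel columns grow to the right and rows downward; lengths in m; the calibration is good to about 2 mm. A picture is of the moment at which its call begins: read the wrist's pose just before it. camera_info takes no time and is no camera call; for the wrist camera it gives the pose at the moment of the call.
- bot.job_done(): hands the job in, once; it reports no verdict.
Trained networks look in the newest picture that a camera, given by its name, has taken for a name from the list of things; names that differ only in an ending like _2 or _b are one class to them, and where a whole thing is asked for, a point or a joint stands for the part that bears it (a point fixed in the world has none). Each returns a list of dicts, best first, with "conf" (0 to 1); they miss things now and then, are a little off and sometimes report something else, mostly with a low value. They report only what shows in the picture. A call takes as long as a camera call. They do not tell look-alikes from the thing itself.
- bot.masks_of(camera, target): "mask" (420x560 bool, what is visible of it) and "point" ([column, row] in pixels, amid what is visible of it).
The state is a dict: "clock": time; "qpos": joint angles; "qd": joint speeds; "joint_efforts": joint torques, N m; "position": TCP position; "tool_rot": TCP orientation; "force": force on the tool from outside, world axes, zero at the start; "moment": the same for the moment, N m; "grip_width": finger opening in m.
Only numpy, scipy, OpenCV 4.12 (cv2) and the standard library are available. Lean on these libraries where they do the work, as an engineer would, in place of code of your own. Each camera call takes 0.05 s, during which the arm holds its last target.

## Working session

There is one attempt and no reset: what is moved stays moved. The work goes in short steps, Python scripts to look and compute and a tool call to move; the robot and the scene stay as the last step left them, time stands still between calls to the robot, and variables do not carry over. Pictures are saved under pics/ and viewed, and the job is handed in when it is done.

Besides the shell and the picture viewer there is one more tool, called after ">>>" as a command line: name --pt "numbers of a row" for each row, then --argument value for the rest. drive_tool: Moves the arm, as the interface text tells. Its arguments: {"type":"object","properties":{"series":{"type":"array","items":{"type":"array","items":{"type":"number"}}},"newtons":{"type":"number"}},"required":["series"]}

```bash
mkdir -p pics; python3 - <<'E'
from workcell import bot
import cv2
s=bot.observe(); print(s)
for n in ("scene","top","wrist"):
    im=bot.grab_frame(n); cv2.imwrite(f"pics/{n}0.png",im[:,:,::-1])
    c=bot.camera_info(n); print(n,c)
E
```

```text
{'clock': 0.0, 'qpos': array([ 1.21279647,  0.52205407, -0.03630971,  1.59997401,  0.02122076,
        1.02107715, -0.11279383]), 'qd': array([ 0.0003813 , -0.00030823, -0.00047678, -0.00098698, -0.00058613,
       -0.00017468, -0.00013578]), 'joint_efforts': array([-1.35907725e-03, -9.27083087e+01,  1.97883256e+00, -3.69922578e+01,
        1.78392988e-02,  8.13479943e-03,  8.62449099e-06]), 'position': array([ 0.17726286, -0.59900445,  0.23071314]), 'tool_rot': array([-3.14047040e+00,  1.05166646e-04,  2.87791015e-01]), 'force': array([ 0.28768457, -0.6829324 ,  0.23923397]), 'moment': array([ 0.00394631, -0.04494829, -0.06323546]), 'grip_width': 0.08565449164792874}
scene {'fx': 518.619221554559, 'fy': 518.619221554559, 'cx': 278.2865653116896, 'cy': 212.29478370864805, 'k1': -0.18179875707064974, 'cam_to_world': array([[-0.06485459,  0.53040405, -0.84526057,  1.63060459],
       [ 0.99787482,  0.02912156, -0.05829039,  0.05560024],
       [-0.00630216, -0.84724464, -0.53116551,  0.7840346 ],
       [ 0.        ,  0.        ,  0.        ,  1.        ]])}
top {'fx': 445.9943638467317, 'fy': 445.9943638467317, 'cx': 273.1933778920143, 'cy': 209.99889653938325, 'k1': -0.13400556105779127, 'cam_to_world': array([[-0.00632625, -0.991468  ,  0.13019672,  0.35043205],
       [-0.99996913,  0.00566546, -0.00544513, -0.01301985],
       [ 0.00466104, -0.13022715, -0.99147323,  1.16321449],
       [ 0.        ,  0.        ,  0.        ,  1.        ]])}
wrist {'fx': 352.28791772919925, 'fy': 352.28791772919925, 'cx': 280.67921142638414, 'cy': 210.73636330542791, 'k1': -0.053359998903194435, 'cam_to_world': array([[ 0.2840422 , -0.92299366, -0.25962038,  0.24268906],
       [-0.95881067, -0.27384238, -0.07544827, -0.57986763],
       [-0.00145679,  0.27035728, -0.96275896,  0.37405511],
       [ 0.        ,  0.        ,  0.        ,  1.        ]])}
```

View pics/scene0.png

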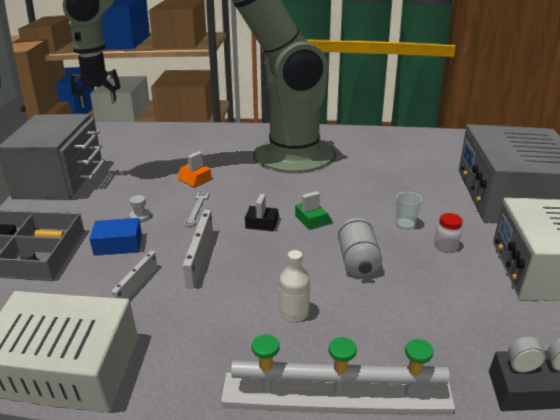

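View pics/top0.png

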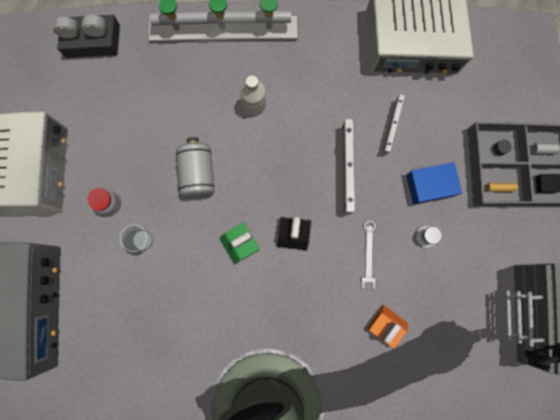

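View pics/wrist0.png

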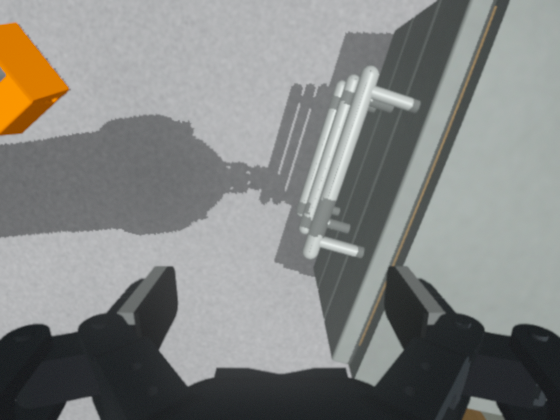

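```bash
cat > h.py <<'E'
import numpy as np, cv2
from scipy.optimize import minimize
from workcell import bot
def undist(p,c):
    xd=np.array([(p[0]-c['cx'])/c['fx'],(p[1]-c['cy'])/c['fy']]); x=xd.copy()
    for _ in range(20): x=xd/(1+c['k1']*(x@x))
    return x
def onplane(p,c,z):
    x=undist(p,c); T=c['cam_to_world']; d=T[:3,:3]@np.array([x[0],x[1],1]); o=T[:3,3]
    return o+d*(z-o[2])/d[2]
def proj(P,c):
    T=c['cam_to_world']; q=(np.asarray(P)-T[:3,3])@T[:3,:3]; s=q[:,:2]/q[:,2:]
    s=s*(1+c['k1']*(s**2).sum(1,keepdims=True)); return s*[c['fx'],c['fy']]+[c['cx'],c['cy']]
def box(x0,x1,y0,y1,z0,z1): return np.array([[x,y,z] for x in(x0,x1) for y in (y0,y1) for z in (z0,z1)])
t=np.linspace(0,2*np.pi,40,endpoint=False)
def ring(x,r): return np.c_[np.full(40,x),r*np.cos(t),45e-3+r*np.sin(t)]
MODEL={'fence':[box(-.12,.12,-.01,.01,0,.07)],
'canister':[np.r_[ring(-.058,.045),ring(.058,.045),ring(-.065,.02)],np.r_[ring(.058,.02),ring(.07,.016),ring(.088,.016)]],
'chock':[np.r_[box(-.035,-.035,-.04,.04,0,0),box(-.013,.045,-.04,.04,.038,.038),box(.045,.045,-.04,.04,0,0)],box(-.007,.043,-.008,.008,.038,.086)]}
def render(name,pose,c,S=4):
    x,y,a=pose; R=np.array([[np.cos(a),-np.sin(a),0],[np.sin(a),np.cos(a),0],[0,0,1]])
    m=np.zeros((420*S,560*S),np.uint8)
    for part in MODEL[name]:
        p=proj(part@R.T+[x,y,0],c); h=cv2.convexHull(((p+.5)*S).astype(np.float32)).astype(np.int32)
        cv2.fillConvexPoly(m,h,255)
    return cv2.resize(m,(560,420),interpolation=cv2.INTER_AREA)/255.
def fit(name,p0,obs):
    def cost(p):
        s=0
        for mask,c in obs:
            r=render(name,p,c); s+=1-np.minimum(r,mask).sum()/np.maximum(r,mask).sum()
        return s
    best=None
    for da in (0,.3,-.3):
        q=np.array(p0)+[0,0,da]
        r=minimize(cost,q,method='Nelder-Mead',options=dict(initial_simplex=q+np.array([[0,0,0],[.015,0,0],[0,.015,0],[0,0,.15]]),xatol=2e-4,fatol=1e-4))
        if best is None or r.fun<best.fun: best=r
    return best.x,best.fun
E
python3 - <<'E'
from h import *
import pickle
D={}
for cam in("top","scene"):
    im=bot.grab_frame(cam); vis=im.copy()
    for n in ('canister','fence','chock'):
        for i,d in enumerate(bot.masks_of(cam,n)):
            print(cam,n,i,round(d['conf'],2),np.round(d['point']),d['mask'].sum()); D[cam,n,i]=d
            cs,_=cv2.findContours(d['mask'].astype(np.uint8),0,2); cv2.drawContours(vis,cs,-1,(255,0,255),1)
    cv2.imwrite(f"pics/m_{cam}.png",vis[:,:,::-1])
pickle.dump(D,open('D.pkl','wb')); print(bot.observe()['clock'])
E
```

```text
top canister 0 0.67 [194. 168.] 1888
top fence 0 0.95 [345. 168.] 1155
top fence 1 0.55 [391. 126.] 519
top chock 0 0.93 [240. 243.] 904
top chock 1 0.88 [386. 326.] 998
top chock 2 0.83 [294. 232.] 956
top chock 3 0.7 [428. 235.] 466
scene canister 0 0.83 [360. 247.] 1907
scene fence 0 0.77 [198. 248.] 1230
scene fence 1 0.74 [136. 277.] 938
scene chock 0 0.77 [315. 211.] 892
scene chock 1 0.7 [189. 167.] 684
0.55
```

```bash
cat > f.py <<'E'
from h import *
import pickle
D=pickle.load(open('D.pkl','rb')); C={k:bot.camera_info(k) for k in("top","scene")}
sel={'canister':(('top',0),('scene',0)),'fence':(('top',0),('scene',0)),'chock':(('top',2),)}
P={}
for n,s in sel.items():
    obs=[(D[c,n,i]['mask'].astype(float),C[c]) for c,i in s]
    p0=onplane(D['top',n,s[0][1]]['point'],C['top'],.03)[:2]
    for a in ((0,) if n!='chock' else (0,np.pi/2,np.pi,-np.pi/2)):
        for oo in ([obs]+[[o] for o in obs] if len(obs)>1 else [obs]):
            x,f=fit(n,[*p0,a],oo); print(n,np.round(x,4),round(f,3))
            if oo is obs and (n not in P or f<P[n][1]): P[n]=(x,f)
pickle.dump(P,open('P.pkl','wb'))
for cam in C:
    im=cv2.imread(f'pics/{cam}0.png'); im=cv2.resize(im,None,fx=2,fy=2,interpolation=cv2.INTER_CUBIC)
    for n,(x,_) in P.items():
        a=x[2];R=np.array([[np.cos(a),-np.sin(a),0],[np.sin(a),np.cos(a),0],[0,0,1]])
        for part in MODEL[n]:
            p=proj(part@R.T+[x[0],x[1],0],C[cam]); h=cv2.convexHull(((p+.5)*2).astype(np.float32)).astype(np.int32)
            cv2.polylines(im,[h],True,(0,255,255),1)
    o=(280,200) if cam=='top' else (300,330)
    cv2.imwrite(f'pics/fit_{cam}.png',im[o[1]:o[1]+400,o[0]:o[0]+500])
E
python3 f.py
```

```text
canister [0.5982 0.1811 0.0971] 0.085
canister [0.5978 0.1823 0.0885] 0.046
canister [0.5984 0.1806 0.0943] 0.029
fence [ 0.6104 -0.2121 -0.0155] 0.152
fence [ 0.6103 -0.2111 -0.0194] 0.055
fence [ 0.6083 -0.2135 -0.0131] 0.067
chock [ 0.4351 -0.0711 -0.1342] 0.088
chock [ 0.4403 -0.0781  1.424 ] 0.074
chock [ 0.4479 -0.0727  3.016 ] 0.054
chock [ 0.442  -0.0666 -1.6895] 0.077
```

View pics/fit_top.png

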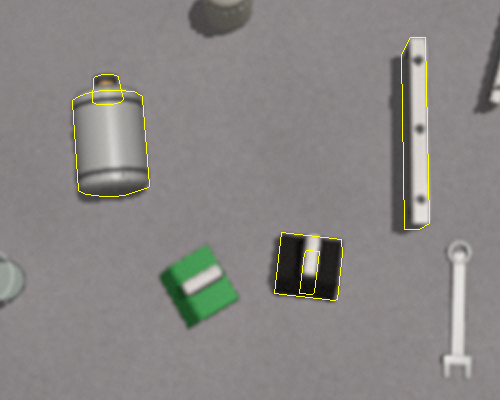

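View pics/fit_scene.png

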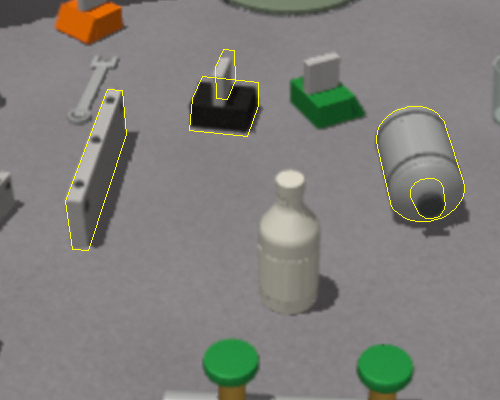

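```bash
python3 - <<'E'
from h import *
C={k:bot.camera_info(k) for k in("top","scene")}
for n,p in dict(bottle=(294,310),beaker=(408,222),jar=(448,246)).items(): print(n,onplane(p,C['scene'],0).round(3))
for n,p in dict(bottletop=(251,83)).items(): print(n,onplane(p,C['top'],.16).round(3))
# chock: colour seg
obs=[]
for cam,win in(('top',(275,212,315,255)),('scene',(240,190,285,235))):
    im=cv2.imread(f'pics/{cam}0.png').astype(int); x0,y0,x1,y1=win
    m=np.zeros((420,560)); sub=im[y0:y1,x0:x1]; g=sub.sum(2)/3
    m[y0:y1,x0:x1]=((g<60)|(g>150)); print(m.sum())
    cv2.imwrite(f'pics/seg_{cam}.png',cv2.resize(np.hstack([sub.astype(np.uint8),np.repeat(m[y0:y1,x0:x1,None]*255,3,2).astype(np.uint8)]),None,fx=6,fy=6,interpolation=0))
    obs.append((m,C[cam]))
for o in (obs,obs[:1],obs[1:]):
  for a in (-.13,1.44,3.0,-1.7): x,f=fit('chock',[.437,-.071,a],o); print(np.round(x,4),round(f,3))
E
```

```text
bottle [0.785 0.03  0.   ]
beaker [0.414 0.334 0.   ]
jar [0.524 0.424 0.   ]
bottletop [0.788 0.032 0.16 ]
842.0
657.0
[ 0.4327 -0.0697 -0.1205] 0.454
[ 0.4404 -0.0767  1.4894] 0.622
[ 0.4479 -0.0716  3.0167] 0.52
[ 0.441  -0.0647 -1.6955] 0.566
[ 0.434  -0.0691 -0.1346] 0.187
[ 0.4412 -0.076   1.441 ] 0.164
[ 0.4482 -0.0708  3.0048] 0.15
[ 0.4437 -0.0649 -1.7141] 0.181
[ 0.4295 -0.0708 -0.0968] 0.246
[ 0.4374 -0.0812  1.8245] 0.399
[ 0.4503 -0.0736  3.0233] 0.354
[ 0.4344 -0.0656 -1.6861] 0.363
```

>>> drive_tool --pt "100 0.03 0.04 0 0.1" --pt "100 0.03 0.04 0 0.1" --pt "100 0.03 0.04 0 0.1" --pt "100 0.03 0.04 0 0.1" --pt "100 0.03 0.04 0 0.1" --pt "100 0.03 0.04 0 0.1" --pt "100 0.03 0.04 0 0.1" --pt "100 0.03 0.04 0 0.1" --pt "100 0.02 0.045 0 0.1" --pt "100 0.02 0.045 0 0.1" --pt "100 0.02 0.045 0 0.1" --pt "100 0.02 0.045 0 0.1"

```text
clock: 1.75
position: [0.4944, -0.0967, 0.2328]
tool_rot: [3.134, 0.005, 1.523]
force: [1.0, -0.1, -0.2]
grip_width: 0.0855
```

```bash
python3 - <<'E'
from h import *
import pickle
im=bot.grab_frame('wrist'); c=bot.camera_info('wrist'); pickle.dump((im,c),open('w1.pkl','wb'))
v=im[:,:,::-1].copy()
for x,col in (([.4327,-.0697,-.1205],(0,255,255)),):
    a=x[2];R=np.array([[np.cos(a),-np.sin(a),0],[np.sin(a),np.cos(a),0],[0,0,1]])
    for part in MODEL['chock']:
        p=proj(part@R.T+[x[0],x[1],0],c); cv2.polylines(v,[cv2.convexHull((p+.5).astype(np.float32)).astype(np.int32)],True,col,1)
cv2.imwrite('pics/w1.png',v)
E
```

```text
(no output)
```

View pics/w1.png

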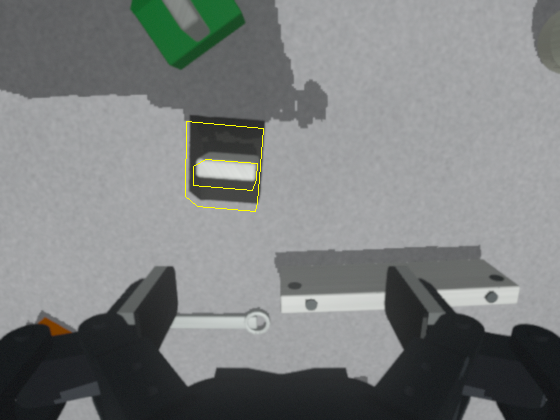

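>>> drive_tool --pt "60 0.01 0.038 0 0.015" --pt "60 0.01 0.038 0 0.015" --pt "60 0.01 0.038 0 0.015" --pt "60 0.01 0.038 0 0.015" --pt "60 0.01 0.038 0 0.015" --pt "60 0.01 0.038 0 0.015" --pt "60 0.01 0.038 0 0.015" --pt "60 0.01 0.038 0 0.015" --pt "60 0.01 0.038 0 0.015" --pt "60 0.005 0.03 0 0" --pt "60 0 0 0 0"

```text
clock: 2.9
position: [0.594, 0.3009, 0.2333]
tool_rot: [3.131, 0.001, 1.679]
force: [-0.5, 0.0, -0.2]
grip_width: 0.0515
```

>>> drive_tool --pt "60 0 -0.003 -0.04 0" --pt "60 0 -0.003 -0.04 0" --pt "60 0 -0.003 -0.04 0" --pt "60 0 0 -0.035 0" --pt "60 0 0 -0.025 0" --pt "60 0 0 -0.017 0" --pt "60 0 0 0 0"

```text
clock: 3.6
position: [0.5944, 0.2892, 0.0302]
tool_rot: [3.128, 0.001, 1.677]
force: [0.3, -0.1, 0.5]
grip_width: 0.0515
```

```bash
python3 - <<'E'
from h import *
s=bot.observe(); print(s['position'],s['tool_rot'],s['clock'])
im=bot.grab_frame('wrist'); cv2.imwrite('pics/w2.png',im[:,:,::-1])
im=bot.grab_frame('scene'); cv2.imwrite('pics/s2.png',im[:,:,::-1])
E
```

```text
[0.59436263 0.28920466 0.03021738] [3.12825268e+00 6.81614295e-04 1.67720164e+00] 3.6
```

View pics/w2.png

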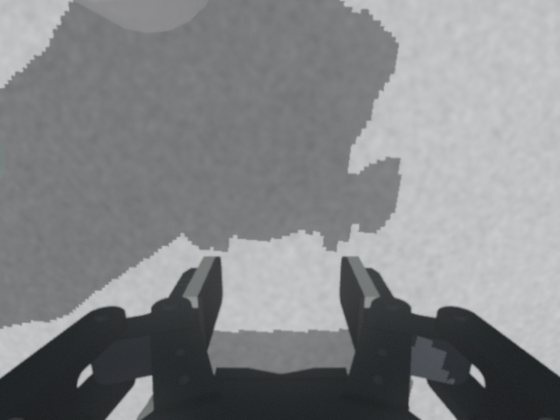

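View pics/s2.png

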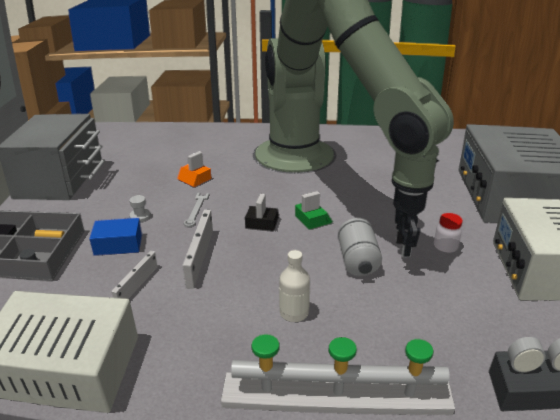

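>>> drive_tool --pt "60 0 -0.012 -0.003 0" --pt "60 0 -0.012 0 0" --pt "60 0 -0.01 0 0" --pt "60 0 -0.006 0 0" --pt "60 0 -0.005 0 0" --pt "60 0 -0.005 0 0" --pt "60 0 -0.005 0 0" --pt "60 0 -0.005 0 0" --pt "60 0 -0.005 0 0" --pt "60 0 -0.005 0 0" --pt "60 0 -0.005 0 0" --pt "60 0 -0.005 0 0"

```text
clock: 4.9
position: [0.5981, 0.2041, 0.0348]
tool_rot: [3.118, -0.003, 1.676]
force: [-0.8, 0.4, 0.4]
grip_width: 0.0515
```

```bash
python3 - <<'E'
from h import *
im=bot.grab_frame('top'); cv2.imwrite('pics/t3.png',im[:,:,::-1])
E
```

```text
(no output)
```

View pics/t3.png

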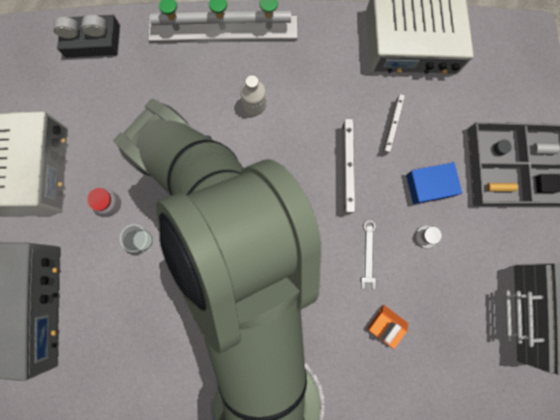

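```bash
python3 - <<'E'
from h import *
im=bot.grab_frame('scene'); cv2.imwrite('pics/s3.png',cv2.resize(im[150:330,230:510,::-1],None,fx=2.5,fy=2.5))
E
```

```text
(no output)
```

View pics/s3.png

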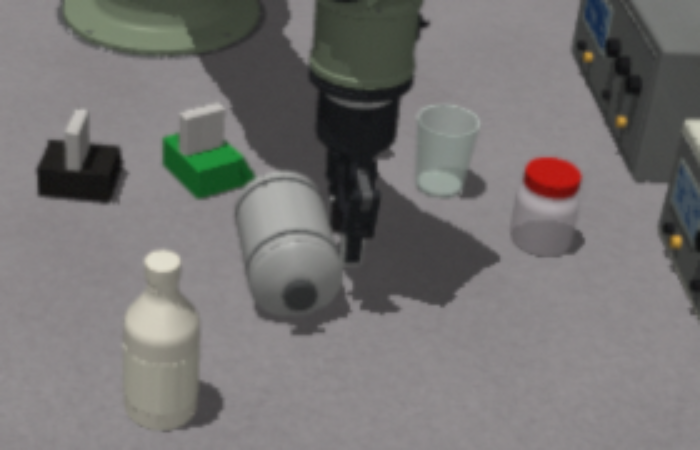

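>>> drive_tool --pt "60 0.001 -0.006 -0.003 0" --pt "60 0.001 -0.008 -0.003 0" --pt "60 0.001 -0.009 -0.002 0" --pt "60 0.001 -0.009 -0.001 -0.005" --pt "60 0.001 -0.009 -0.001 -0.005" --pt "60 0.001 -0.009 -0.001 -0.005" --pt "60 0.001 -0.009 -0.001 -0.005" --pt "60 0.001 -0.009 -0.001 -0.005" --pt "60 0.001 -0.009 -0.001 -0.005" --pt "60 0.001 -0.009 -0.001 -0.005" --pt "60 0.001 -0.009 -0.001 -0.005" --pt "60 0.001 -0.009 -0.001 -0.005"

```text
clock: 6.2
position: [0.6111, 0.0909, 0.0163]
tool_rot: [3.118, -0.003, 1.627]
force: [0.6, -0.4, 0.7]
grip_width: 0.0513
```

```bash
python3 - <<'E'
from h import *
im=bot.grab_frame('scene'); cv2.imwrite('pics/s4.png',cv2.resize(im[150:330,180:460,::-1],None,fx=2.5,fy=2.5))
E
```

```text
(no output)
```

View pics/s4.png

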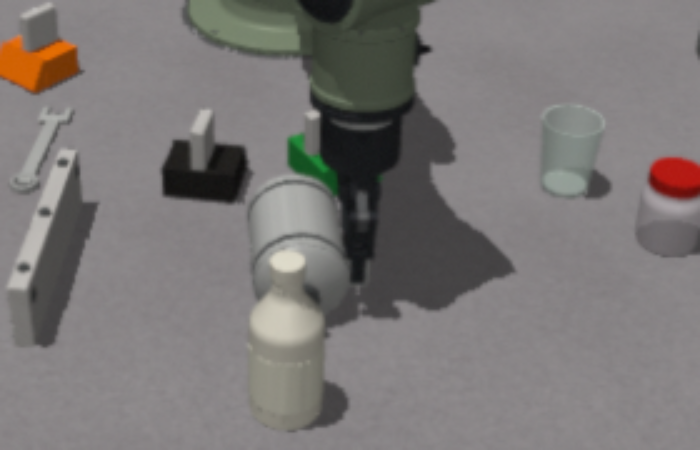

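>>> drive_tool --pt "60 0 0 0.007 0" --pt "60 0 0 0.005 0" --pt "60 0 -0.004 0 0" --pt "60 0 -0.007 0 -0.005" --pt "60 0 -0.009 0 -0.005" --pt "60 0 -0.009 0 -0.005" --pt "60 0 -0.009 0 -0.005" --pt "60 0 -0.009 0 -0.005" --pt "60 0 -0.009 0 -0.005"

```text
clock: 7.15
position: [0.6111, 0.0293, 0.0294]
tool_rot: [3.118, -0.002, 1.594]
force: [0.2, 0.4, 0.1]
grip_width: 0.0515
```

```bash
python3 - <<'E'
from h import *
im=bot.grab_frame('scene'); cv2.imwrite('pics/s5.png',cv2.resize(im[150:330,180:460,::-1],None,fx=2.5,fy=2.5))
E
```

```text
(no output)
```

View pics/s5.png

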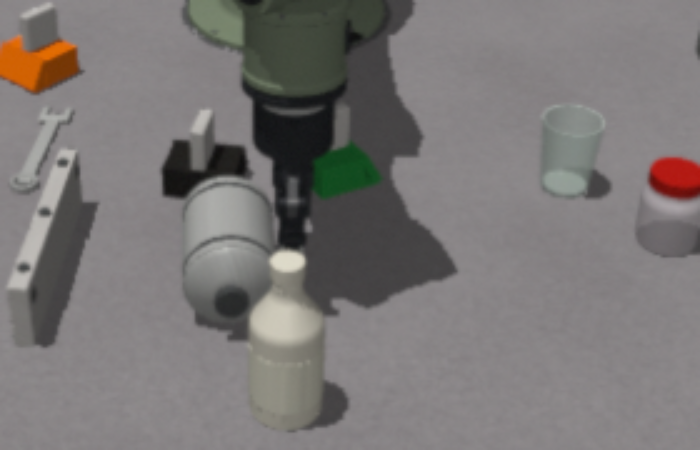

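>>> drive_tool --pt "60 0 -0.007 0 0" --pt "60 0 -0.009 0 -0.005" --pt "60 0 -0.009 0 -0.005" --pt "60 0 -0.009 0 -0.005" --pt "60 0 -0.009 0 -0.005" --pt "60 0 -0.009 0 -0.005" --pt "60 0 -0.008 0 -0.005" --pt "60 0 -0.007 0 -0.005" --pt "60 0 -0.006 0 -0.005" --pt "60 0 -0.005 0 0"

```text
clock: 8.2
position: [0.6109, -0.0577, 0.0292]
tool_rot: [3.119, -0.001, 1.548]
force: [0.4, 0.5, 0.5]
grip_width: 0.0514
```

```bash
python3 - <<'E'
from h import *
im=bot.grab_frame('scene'); cv2.imwrite('pics/s6.png',cv2.resize(im[150:330,130:410,::-1],None,fx=2.5,fy=2.5))
E
```

```text
(no output)
```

View pics/s6.png

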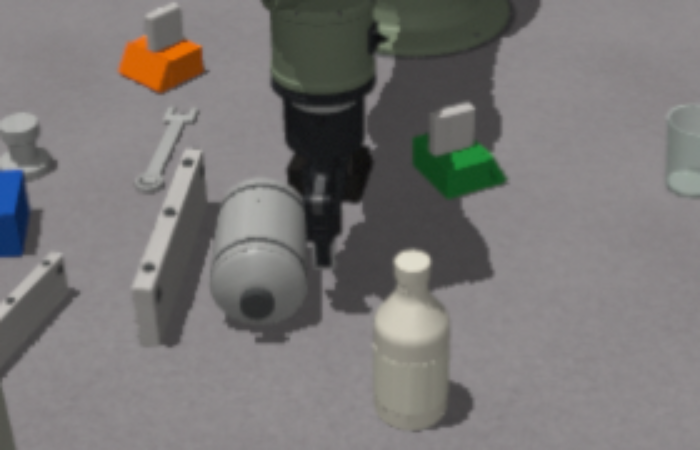

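>>> drive_tool --pt "60 0 -0.005 0 0" --pt "60 0 -0.005 0 0" --pt "60 0 -0.005 0 0" --pt "60 0 -0.005 0 0" --pt "60 0 -0.005 0 0" --pt "60 0 -0.004 0 0" --pt "60 0 -0.004 0 0" --pt "60 0 -0.004 0 0"

```text
clock: 9.05
position: [0.6121, -0.0959, 0.0296]
tool_rot: [3.116, -0.003, 1.551]
force: [10.4, 15.9, -1.3]
grip_width: 0.0511
```

>>> drive_tool --pt "60 0 -0.003 0 0" --pt "60 0 -0.003 0 0" --pt "60 0 0 0 0"

```text
clock: 9.35
position: [0.6153, -0.097, 0.0307]
tool_rot: [3.11, -0.01, 1.556]
force: [-0.6, -0.9, 0.8]
grip_width: 0.051
```

```bash
python3 - <<'E'
from h import *
im=bot.grab_frame('scene'); cv2.imwrite('pics/s7.png',cv2.resize(im[150:330,130:410,::-1],None,fx=2.5,fy=2.5)); print(bot.observe()['force'])
E
```

```text
[-0.56746328  0.86088966  0.00433305]
```

View pics/s7.png

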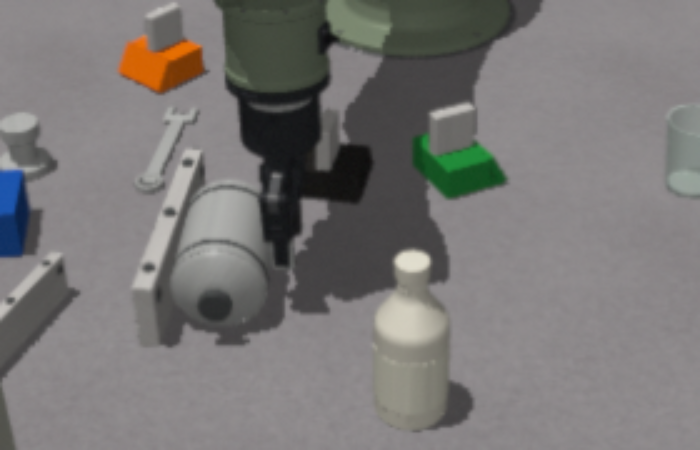

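>>> drive_tool --pt "60 0 0.004 0 0" --pt "60 0 0.012 0 0" --pt "60 0 0.025 0 0" --pt "60 0 0.02 0.03 0" --pt "60 -0.02 0.01 0.05 -0.1" --pt "60 -0.02 0.03 0.05 -0.14" --pt "60 -0.02 0.03 0.05 -0.14" --pt "60 -0.02 0.03 0.03 -0.14"

```text
clock: 10.2
position: [0.5389, 0.0561, 0.2176]
tool_rot: [3.12, -0.01, 1.015]
force: [0.9, 0.0, 0.4]
grip_width: 0.0512
```

```bash
cat > g.py <<'E'
from h import *
import sys
tag=sys.argv[1]; names=sys.argv[2].split(','); F=[.6104,-.2121,-.0155]
C={k:bot.camera_info(k) for k in("top","scene")}
init={'canister':[.62,-.157,0.],'fence':F,'chock':[.4327,-.0697,-.1205]}
if len(sys.argv)>3: init['chock']=eval(sys.argv[3])
for cam in C:
    im=bot.grab_frame(cam); obs={}
    v=cv2.resize(im[:,:,::-1],None,fx=2,fy=2,interpolation=cv2.INTER_CUBIC)
    for n in names:
        L=bot.masks_of(cam,n)
        L=[d for d in L if (render(n,init[n],C[cam])*d['mask']).sum()>100]
        if not L: print(cam,n,'missed'); continue
        d=L[0]; x,f=fit(n,init[n],[(d['mask'].astype(float),C[cam])]); print(cam,n,round(d['conf'],2),np.round(x,4),round(f,3),'area',d['mask'].sum(),render(n,x,C[cam]).sum().round())
        if n=='canister':
            dx=x[:2]-F[:2]; a=F[2]; print('   in fence frame', np.round([np.cos(a)*dx[0]+np.sin(a)*dx[1],-np.sin(a)*dx[0]+np.cos(a)*dx[1],x[2]-a],4))
        a=x[2];R=np.array([[np.cos(a),-np.sin(a),0],[np.sin(a),np.cos(a),0],[0,0,1]])
        for part in MODEL[n]:
            p=proj(part@R.T+[x[0],x[1],0],C[cam]); cv2.polylines(v,[cv2.convexHull(((p+.5)*2).astype(np.float32)).astype(np.int32)],True,(0,255,255),1)
    o=(480,180) if cam=='top' else (280,330)
    cv2.imwrite(f'pics/{tag}_{cam}.png',v[o[1]:o[1]+380,o[0]:o[0]+420])
a,b=[cv2.imread(f'pics/{tag}_{c}.png') for c in C]; m=min(a.shape[1],b.shape[1]); cv2.imwrite(f'pics/{tag}.png',np.hstack([a[:,:400],b[:,:400]]))
print(bot.observe()['clock'],bot.observe()['position'],bot.observe()['tool_rot'])
E
python3 g.py a1 canister,fence,chock
```

```text
top canister 0.78 [ 0.6337 -0.1548  0.0443] 0.053 area 1930 1895.0
   in fence frame [0.0224 0.0577 0.0598]
top fence 0.69 [ 0.6103 -0.2119 -0.0191] 0.098 area 1050 1160.0
top chock missed
scene canister 0.68 [ 0.6331 -0.1556  0.04  ] 0.043 area 1905 1971.0
   in fence frame [0.0218 0.0569 0.0555]
scene fence 0.9 [ 0.6067 -0.2148  0.0061] 0.26 area 919 1205.0
scene chock 0.83 [ 0.428  -0.071  -0.0967] 0.077 area 799 856.0
10.6 [0.53929767 0.05422151 0.21439866] [ 3.12240342 -0.00832256  1.02143173]
```

View pics/a1.png

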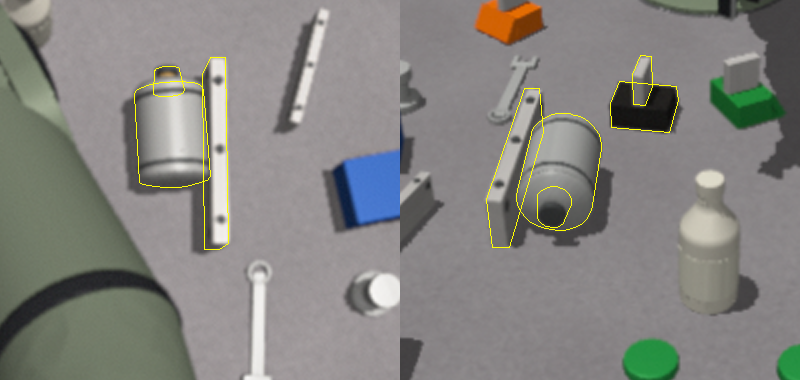

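>>> drive_tool --pt "60 -0.01 -0.016 0 -0.14" --pt "60 -0.011 -0.016 0 -0.14" --pt "60 -0.011 -0.016 0 -0.14" --pt "60 -0.011 -0.016 0 -0.14" --pt "60 -0.011 -0.016 0 -0.14" --pt "60 -0.011 -0.016 0 -0.14" --pt "60 -0.011 -0.016 0 -0.14" --pt "60 -0.011 -0.014 0 -0.14" --pt "60 0 0 0 0" --pt "60 0 0 0 0"

```text
clock: 11.6
position: [0.4468, -0.0816, 0.2061]
tool_rot: [3.127, 0.003, -0.15]
force: [-0.2, 0.1, 0.4]
grip_width: 0.0513
```

```bash
cat > w.py <<'E'
from h import *
import sys,pickle
s=bot.observe(); print(s['clock'],s['position'],s['tool_rot'])
c=bot.camera_info('wrist'); im=bot.grab_frame('wrist'); pickle.dump((im,c),open('w.pkl','wb'))
v=im[:,:,::-1].copy(); x=eval(sys.argv[2])
a=x[2];R=np.array([[np.cos(a),-np.sin(a),0],[np.sin(a),np.cos(a),0],[0,0,1]])
for part in MODEL['chock']:
    p=proj(part@R.T+[x[0],x[1],0],c); cv2.polylines(v,[cv2.convexHull((p+.5).astype(np.float32)).astype(np.int32)],True,(0,255,255),1)
cv2.imwrite(f'pics/{sys.argv[1]}.png',v)
E
python3 w.py w3 "[.430,-.070,-.11]"
```

```text
11.6 [ 0.44678265 -0.0816239   0.20609337] [ 3.12744622  0.00337972 -0.14964122]
```

View pics/w3.png

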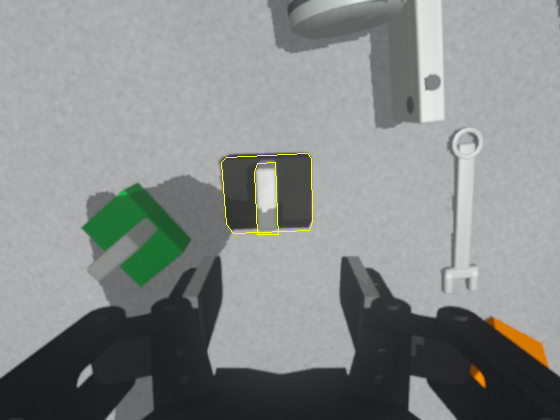

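```bash
python3 - <<'E'
from h import *
import pickle
im,c=pickle.load(open('w.pkl','rb'))
for z in (.086,.038):
    for x in (.423,.473): print(z,x,proj([[x,-.072,z]],c).round(0))
cv2.imwrite('pics/w3z.png',cv2.resize(im[140:245,200:330,::-1],None,fx=5,fy=5,interpolation=cv2.INTER_CUBIC))
E
```

```text
0.086 0.423 [[271. 234.]]
0.086 0.473 [[261. 172.]]
0.038 0.423 [[272. 216.]]
0.038 0.473 [[263. 163.]]
```

View pics/w3z.png

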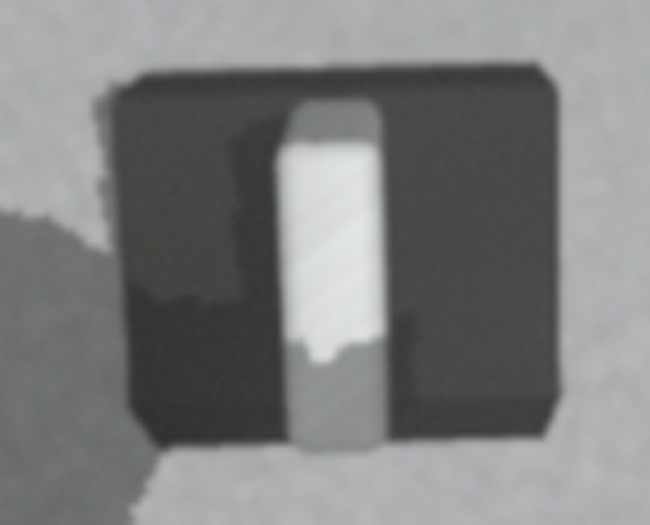

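>>> drive_tool --pt "60 0.004 0.01 -0.03 0.03" --pt "60 0 0 -0.035 0" --pt "60 0 0 -0.035 0" --pt "60 0 0 -0.028 0" --pt "60 0 0 -0.015 0" --pt "60 0 0 -0.007 0" --pt "60 0 0 0 0"

```text
clock: 12.35
position: [0.4536, -0.0678, 0.0494]
tool_rot: [3.131, 0.002, -0.102]
force: [-0.1, 1.2, 0.2]
grip_width: 0.0512
```

>>> drive_tool --pt "60 -0.002 -0.004 0 -0.015" --pt "60 0 0 0 0"

```text
clock: 12.55
position: [0.4522, -0.0718, 0.0503]
tool_rot: [3.131, 0.001, -0.117]
force: [0.1, 0.0, 0.3]
grip_width: 0.0511
```

>>> drive_tool --newtons 40 --pt "0 0 0 0 0" --pt "0 0 0 0 0" --pt "0 0 0 0 0" --pt "0 0 0 0 0" --pt "0 0 0 0 0" --pt "0 0 0 0 0" --pt "0 0 0 0 0" --pt "0 0 0 0 0"

```text
clock: 13.35
position: [0.4532, -0.0721, 0.0522]
tool_rot: [3.131, -0.002, -0.117]
force: [-0.1, -0.1, -2.8]
grip_width: 0.0155
```

```bash
python3 w.py w4 "[.433,-.070,-.12]"
```

```text
13.35 [ 0.45316354 -0.07214775  0.05219803] [ 3.13146395e+00 -1.92603518e-03 -1.16785990e-01]
```

View pics/w4.png

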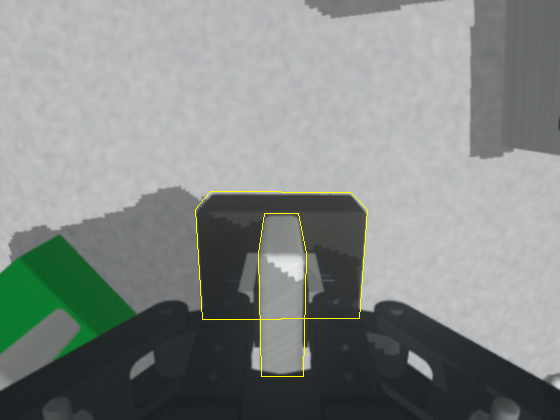

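>>> drive_tool --pt "0 0 0 0.01 0" --pt "0 0 0.005 0.025 0" --pt "0 0.005 0.02 0.025 0.08" --pt "0 0.012 0.02 0 0.13" --pt "0 0.018 0.01 0 0.14" --pt "0 0.02 0.01 0 0.14" --pt "0 0.02 0.005 0 0.14" --pt "0 0.02 0 0 0.14" --pt "0 0.02 0 0 0.14" --pt "0 0.02 0 0 0.14" --pt "0 0.02 0 0 0.14" --pt "0 0.01 0 0 0.14"

```text
clock: 14.6
position: [0.6223, -0.0001, 0.124]
tool_rot: [3.125, -0.001, 1.263]
force: [0.2, 0.0, -3.3]
grip_width: 0.0154
```

>>> drive_tool --pt "0 0.006 0 0 0.14" --pt "0 0.005 0 0 0.13" --pt "0 0 0 -0.02 0.02" --pt "0 0 0 -0.02 0" --pt "0 0 0 -0.014 0" --pt "0 0 0 -0.008 0" --pt "0 0 0 0 0"

```text
clock: 15.3
position: [0.6349, -0.0026, 0.0642]
tool_rot: [3.123, 0.001, 1.568]
force: [-0.5, -0.8, -2.8]
grip_width: 0.0153
```

```bash
python3 - <<'E'
from h import *
s=bot.observe(); print(s['position'],s['tool_rot'],s['force'])
im=bot.grab_frame('scene'); cv2.imwrite('pics/s8.png',cv2.resize(im[150:330,130:410,::-1],None,fx=2.5,fy=2.5))
E
```

```text
[ 0.6349253  -0.00257664  0.06417926] [3.12338080e+00 1.03977182e-03 1.56816303e+00] [-0.50219606 -0.78641291 -2.80287872]
```

View pics/s8.png

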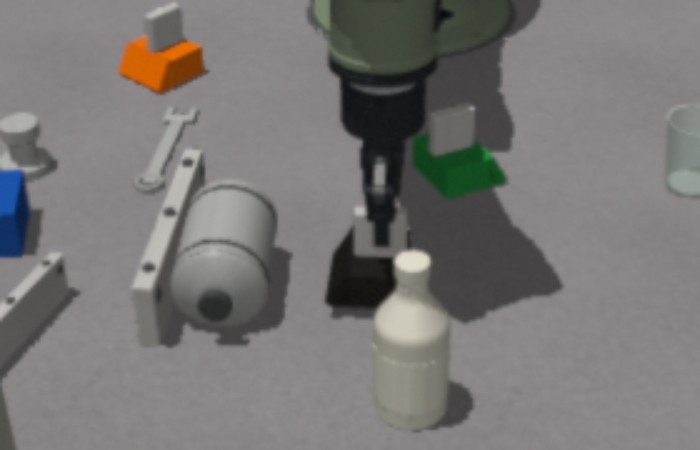

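>>> drive_tool --pt "0 0 -0.008 -0.005 -0.01" --pt "0 0 -0.01 -0.004 0" --pt "0 0 -0.01 0 0" --pt "0 0 -0.01 0 0" --pt "0 0 -0.008 0 0" --pt "0 0 -0.005 0 0" --pt "0 0 0 0 0"

```text
clock: 16.05
position: [0.6363, -0.0601, 0.0576]
tool_rot: [3.12, 0.002, 1.555]
force: [0.1, -0.4, -3.4]
grip_width: 0.0153
```

>>> drive_tool --pt "0 -0.001 -0.003 -0.003 0" --pt "0 0 -0.003 0 0" --pt "0 0 -0.003 0 0" --pt "0 0 0 0 0"

```text
clock: 16.45
position: [0.6352, -0.0687, 0.0544]
tool_rot: [3.12, 0.002, 1.556]
force: [-0.2, -0.3, -2.7]
grip_width: 0.0157
```

>>> drive_tool --pt "0 0 -0.003 0 0" --pt "0 0 -0.003 0 0" --pt "0 0 0 0 0"

```text
clock: 16.75
position: [0.6355, -0.074, 0.0545]
tool_rot: [3.119, 0.001, 1.557]
force: [-0.7, -0.1, -3.1]
grip_width: 0.0153
```

```bash
python3 g.py a2 canister "[.634,-.096,1.555]"
```

```text
top canister missed
scene canister 0.67 [ 0.6335 -0.1581 -0.0216] 0.027 area 1991 1988.0
   in fence frame [ 0.0222  0.0544 -0.0061]
16.95 [ 0.63540785 -0.07376304  0.05450937] [3.11914321e+00 7.16743593e-04 1.55746278e+00]
```

View pics/a2.png

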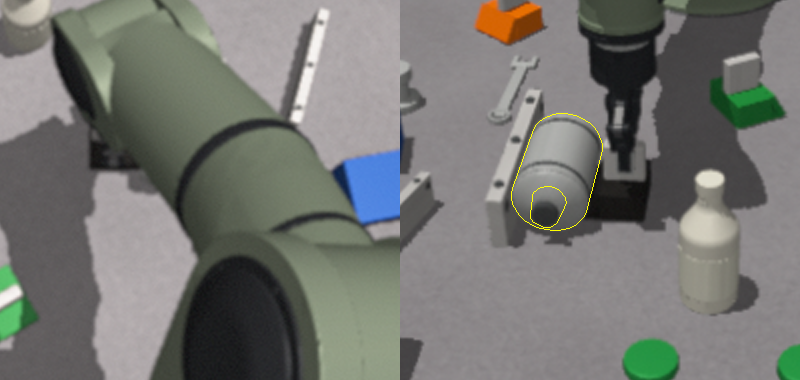

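>>> drive_tool --pt "0 0 -0.002 -0.001 0" --pt "0 0 -0.002 -0.001 0" --pt "0 0 0 0 0"

```text
clock: 17.25
position: [0.6356, -0.0759, 0.0525]
tool_rot: [3.119, -0.002, 1.559]
force: [0.6, 0.2, -1.8]
grip_width: 0.0154
```

>>> drive_tool --pt "0 0 -0.003 -0.001 0" --pt "0 0 -0.002 -0.001 0" --pt "0 0 0 0 0"

```text
clock: 17.55
position: [0.636, -0.0761, 0.0526]
tool_rot: [3.118, -0.007, 1.562]
force: [-2.1, 0.0, -0.5]
grip_width: 0.0153
```

>>> drive_tool --pt "50 0 0 0 0" --pt "50 0 0 0 0" --pt "50 0 0 0 0" --pt "50 0 0 0 0" --pt "50 0 0 0 0"

```text
clock: 18.05
position: [0.6365, -0.0778, 0.0529]
tool_rot: [3.117, -0.005, 1.561]
force: [-0.0, -0.6, 0.0]
grip_width: 0.0428
```

```bash
python3 w.py w5 "[.634,-.096,1.555]"
```

```text
18.05 [ 0.63654219 -0.07775361  0.05285895] [ 3.11656268 -0.00501413  1.56074039]
```

View pics/w5.png

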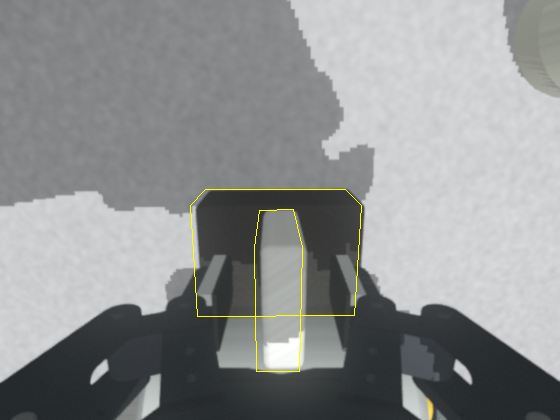

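>>> drive_tool --pt "50 0 0 0.01 0" --pt "50 0 0 0.025 0" --pt "50 0 0 0.04 0" --pt "50 0 0.01 0.04 0" --pt "50 -0.02 0.03 0.04 0" --pt "50 -0.02 0.045 0.01 0" --pt "50 -0.02 0.045 0 0" --pt "50 -0.02 0.045 0 0" --pt "50 -0.02 0.045 0 0" --pt "50 -0.02 0.045 0 0" --pt "50 0 0 0 0"

```text
clock: 19.2
position: [0.512, 0.1913, 0.2284]
tool_rot: [3.11, -0.007, 1.558]
force: [-0.7, -0.6, -0.3]
grip_width: 0.043
```

```bash
python3 g.py a3 canister,chock "[.635,-.096,1.555]"
```

```text
top canister 0.8 [ 0.6338 -0.1567 -0.0218] 0.057 area 1897 1891.0
   in fence frame [ 0.0225  0.0557 -0.0063]
top chock 0.9 [ 0.6355 -0.0938  1.5838] 0.175 area 809 980.0
scene canister 0.86 [ 0.6319 -0.1592 -0.0166] 0.041 area 2053 1983.0
   in fence frame [ 0.0207  0.0532 -0.0011]
scene chock 0.6 [ 0.6338 -0.0958  1.5359] 0.146 area 1018 1188.0
19.5 [0.51549047 0.18360199 0.22685872] [ 3.11102079 -0.00445791  1.54787063]
```

View pics/a3.png

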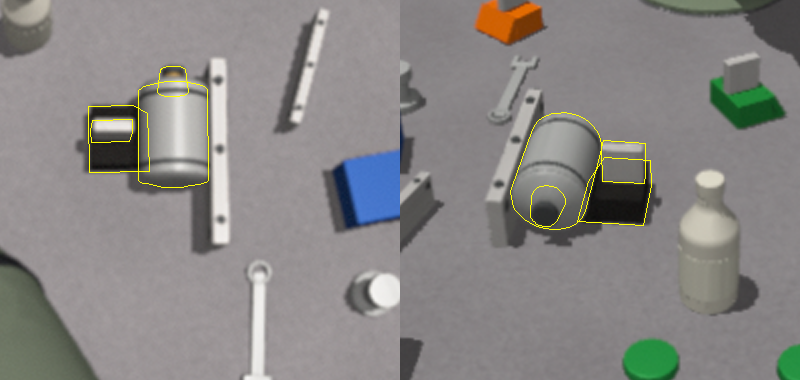

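```bash
python3 - <<'E'
from h import *
bot.job_done(); print(bot.observe()['clock'])
E
```

```text
the job is handed in; nothing more can be done
the job is handed in; nothing more can be done
```

I rolled the canister up to the large fence with the open fingers while the chock was about 0.22 m away. I then gripped the black chock by its rib, turned it, pressed it lightly against the middle of the barrel and let go. The job was handed in at about 19.5 s.

**After the roll (chock still clear):**
- The canister sat 57–58 mm from the fence's middle plane, where the limit is 63 mm.
- It was 0.055–0.060 rad off parallel, where the limit is 0.1 rad. This was the tightest margin. Pressing the chock in straightened it to within 0.006 rad.

**Final checks:**

| Check | Top view | Scene view | Limit |
|---|---|---|---|
| Canister to fence's middle plane | 55.7 mm | 53.2 mm | 63 mm |
| Canister along the fence from its middle | 22 mm | 21 mm | 65 mm |
| Canister off parallel | 0.006 rad | 0.001 rad | 0.1 rad |
| Chock origin to canister axis | about 63 mm | about 63 mm | 50–71 mm |
| Chock off the barrel's middle | about 2 mm | about 2 mm | 30 mm |
| Chock off square | about 0.03 rad | about 0.02 rad | 0.2 rad |

- **Chock position:** the two camera fits of the chock are loose because the canister hides part of it. The gripper's position at release gives about 61 mm, which is contact.
- **Hand and bystanders:** the hand was clear of everything. None of the other objects looked moved in the pictures, but I did not measure them.
- **Problems along the way:** during the roll the hand briefly sank to 16 mm, which put the gripper body close to the barrel top. I raised it again, and the measured force never exceeded about 20 N. The detector also missed the chock or the canister in a few pictures, so I used the other camera for those.

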